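# Dock a flow-cell cartridge and throw its over-centre clamp

### The arm

A 7-joint arm with a two-finger parallel gripper is mounted at the origin on the work surface. World frame = base frame: x ahead of the robot, y to its left, z up, the work surface at z = 0. Lengths are in m, angles in rad, forces in N, time in s.
With the tool pointing down it reaches from about 0.4 to 0.925 m from the base axis. Payload 4.1 kg.
Tool frame: the origin (TCP) lies at the very end of the fingers, on their centre line; the grasp point (between the pads) lies 19 mm behind it; z points along the fingers, y is the line along which they close (so a half turn about z gives the same grasp; the last joint's range is limited). The gripper opens to 85 mm and grips with 20 to 120 N. Pads are 22 mm wide; open, the fingers measure 114 mm over their backs; the gripper's body (76 mm by 85 mm) begins 54 mm behind the grasp point. The pads swing forward as they close: fully open they stand 13 mm farther back than shut.
Start: joints at [1.117, 0.398, 0.045, 1.537, -0.019, 1.207, -0.051], TCP at [0.226, -0.61, 0.231] pointing down, gripper open.
Joint ranges: [-2.82, 2.82], [-0.49, 2.23], [-1.37, 1.46], [0, 2.46], [-1.36, 4.5], [0.23, 2], [-2.94, 2.94]. Speed limits (rad/s): [2.57, 2.57, 3.14, 3.14, 3.14, 3.14, 3.14].

### API

Orientations are given as [roll, pitch, yaw] about the fixed x, y, z axes, in that order (R = Rz(yaw) Ry(pitch) Rx(roll)).
In Python, from rig import manip, effector, planner, readout, cams, ticket gives the robot as it stands. The module is installed in compiled form; this text tells all that it offers. Calls block until the motion is done:
- manip.move_to(position, orientation): joint-space move of the TCP to a pose.
- manip.line_to(position, feed=0.15, ori=None, until_force=None): straight line of the TCP; ori=None keeps the orientation; feed is the mean speed in m/s. With until_force (N) it stops when the force on the tool has changed by that much, and returns True; else False.
- manip.movej(angles): joint-space move.
- effector.move_gripper(opening): opening from 0.0 (shut) to 1.0 (fully open); the grip force is fixed at half the most; returns when the fingers have stopped.
- manip.sleep(seconds).
- planner.inverse_kinematics(position, orientation): joint angles nearest the present ones, or None.
- readout.sense(): the state.
- cams.capture(name): name is "side" or "top"; returns (picture, depth): 420x560x3 uint8, blue, green, red; 420x560 float32, m along the optical axis (not along the pixel's ray), 0 where there is no reading.
- cams.calibration(name): a dict with "mtx" (3x3 intrinsics, pixels), "dist_coeffs" ([k1, k2, p1, p2, k3] as OpenCV has them; the pictures are not rectified), "R" (3x3) and "t" (3): a world point X has camera coordinates R X + t. Camera axes: x right, y down, z forward; pixel columns grow to the right and rows downward; lengths in m; the calibration is good to about 2 mm. A picture is of the moment at which its call begins. calibration takes no time and is no camera call.
A pose or a line that the arm cannot do raises manip.Unreachable and nothing moves.
- ticket.hand_in(): hands the job in; it is judged then, once.
The state is a dict: "clock": time; "joint_positions": joint angles; "qd": joint speeds; "joint_efforts": joint torques, N m; "tool_pos": TCP position; "tool_rot": TCP orientation; "ft_force": force on the tool from outside, world axes, zero at the start; "moment": the same for the moment, N m; "opening": opening from 0.0 (shut) to 1.0 (fully open); "grasp_force": force on a finger pad.
Only numpy, scipy, OpenCV 4.12 (cv2) and the standard library are available. Lean on these libraries where they do the work, as an engineer would, in place of code of your own. Each camera call takes 0.05 s, during which the arm holds its last target. There are 200 camera calls.

### The job

Push the grey flow-cell cartridge along its channel until it bears on the detector's spring-backed ports, and bed it there with a firm, steady push of about 13 N for half a second (never more than 20 N on the cartridge, nor 25 N on the clamp). Then throw the over-centre clamp lever across it so that the lever lies fully down with its foot in the cartridge's groove. Leave everything else on the bench where it stands.

Things in the scene. Friction and masses are not known exactly. Their poses are not given: they have to be found in the camera images.
- dock: Detector fixed to the bench: grey base plate 310 x 130 mm, 25 mm high; its top is the floor of the docking channel. Origin at bench level under the centre of the docked cartridge; x runs along the channel to the ports (the push direction), y to the clamp's side, z up. Two rails along x, 48 mm apart inside, stand 12 mm above the floor from x = -97 to +53 mm.
- port_nominal (a point): Middle setting of the two rubber-faced ports at the channel's end, at x = 40, z = 40 mm in the dock's frame. The true depth is set by hand: the port faces lie up to 8 mm nearer or farther, different each time and not measured, so feel for them. They sit on a spring of 7 N/mm with 6 mm of travel; unloaded it returns, moving the cartridge back about 2 mm, which is normal.
- dock_housing (a point): Centre of the top of the black instrument housing behind the ports: 110 (x) x 170 (y) mm, 72 mm high above the bench, 143 mm along the dock's x from its origin.
- cartridge: Grey plastic block 80 (x) x 44 (y) x 30 (z) mm, about 0.18 kg, loose between the rails. Origin at the centre of its underside, axes as the dock's. A groove 30 mm wide, 8 mm deep crosses its top from x = -10 to +20 mm. It starts 11 to 41 mm short of the ports; docked, its origin lies at x = -8 to +8 mm in the dock's frame. It slides with under 2.5 N.
- cartridge_back (a point): Centre of the cartridge's flat rear face, 18 mm above its underside (43 mm above the bench; 6 mm above the rails' tops): the place to push, along the dock's +x.
- clamp (a joint): Angle of the over-centre lever, rad: 0 = open on its stop, leaning 30 degrees outwards (dock's +y) from upright; 1.3 = dead centre, 45 degrees inwards; 2.08 = shut, level across the cartridge. A spring drives it open below 1.3, shut above; 0.15 rad past dead centre it snaps shut by itself. It takes about 5 N at the knob at first, then less. On an undocked cartridge's top it stops near 1.9.
- clamp_hinge (a point): Middle of the lever's hinge, whose axis is parallel to the dock's x, at x = 5, y = 45, z = 62 mm in the dock's frame. The lever is a steel bar 14 mm wide and 8 mm thick, ending in a black ball knob; a rubber foot 9 mm across, 45 mm from the hinge, drops in the cartridge's groove when shut.
- clamp_knob (a point): Centre of the ball knob, 20 mm across, 85 mm from the hinge; with the lever open it is at x = 5, y = 87, z = 136 mm in the dock's frame. Push it from outside (+y side) towards the dock's -y, with a smooth part of the fingers near their tips: a knob caught on the knuckles higher up can jam.
- amber_bottle: Bystander: amber bottle 60 mm across, 120 mm tall, standing on the bench to the dock's right (-y). Origin under its foot.
- vial: Bystander: small glass jar 40 mm across, 65 mm tall, standing on top of the instrument housing. Origin under its foot.
- beaker: Bystander: clear plastic beaker 70 mm across, 85 mm tall, on the bench to the left of the housing. Origin under its foot.
- tip_box: Bystander: open divided box 80 x 120 x 50 mm on the bench. Origin under its centre.
- tube_rack: Bystander: white divided tube rack 100 x 160 x 60 mm on the bench. Origin under its centre.
- marker: Bystander: black marker pen 14 mm thick, about 120 mm long, lying on the bench. Origin under its centre.
- wrench: Bystander: small steel wrench 130 mm long, lying on the bench. Origin at its underside.
Not all that is in view belongs to the job. What is shaped like the cartridge but green is not meant.

How it is judged:
By the outcome, as a careful person would: the job done as asked, in the order asked, and still so for the second after the job is handed in, with the robot touching nothing.
It also fails if it takes over 54 s, if anything falls off the work surface, if the arm or the gripper's body presses on something with over 40 N, if the wrist force passes 120 N, or if a joint passes its speed limit or range.

## Working session

There is one attempt and no reset: what is moved stays moved. The work goes in short steps, each a Python script; the robot and the scene stay as the last script left them, time stands still between calls to the robot, and variables do not carry over. Pictures are saved under pics/ and viewed, at most 10 in all, crops included, and the job is handed in when it is done.

```bash
mkdir -p pics; python3 - <<'E'
from rig import manip, effector, planner, readout, cams, ticket
import cv2, numpy as np
for n in ("side","top"):
    p,d=cams.capture(n); cv2.imwrite(f"pics/{n}0.png",p); np.save(f"pics/{n}0.npy",d)
    c=cams.calibration(n); print(n,{k:np.round(v,4).tolist() for k,v in c.items()})
s=readout.sense(); print(s)
E
```

```text
side {'mtx': [[402.2996, 0.0, 276.5551], [0.0, 402.2996, 211.5431], [0.0, 0.0, 1.0]], 'dist_coeffs': [-0.1104, 0.0, 0.0, 0.0, 0.0], 'R': [[-0.9899, -0.1417, 0.0004], [-0.0772, 0.5371, -0.84], [0.1188, -0.8316, -0.5426]], 't': [0.5072, 0.1176, 1.0936]}
top {'mtx': [[391.6918, 0.0, 276.5783], [0.0, 391.6918, 211.0119], [0.0, 0.0, 1.0]], 'dist_coeffs': [-0.0905, 0.0, 0.0, 0.0, 0.0], 'R': [[-0.0166, -0.9998, -0.0145], [-0.9899, 0.0185, -0.1406], [0.1408, 0.012, -0.99]], 't': [0.0284, 0.5267, 1.0066]}
{'clock': 0.1, 'joint_positions': array([ 1.11695021,  0.39909262,  0.04503345,  1.5377396 , -0.01870985,
        1.20689515, -0.05068293]), 'qd': array([-0.00206075, -0.00323709,  0.00052937, -0.0049303 , -0.0012815 ,
       -0.00240944,  0.0010017 ]), 'joint_efforts': array([ 2.81602392e-03, -4.76262867e+01,  1.36952531e+00, -2.54950619e+01,
        1.18155795e-02,  5.00187583e-03,  3.41746748e-06]), 'tool_pos': array([ 0.22567384, -0.60896932,  0.23039011]), 'tool_rot': array([-3.13988284e+00,  1.07866890e-04,  3.54974691e-01]), 'ft_force': array([ 0.3064001 ,  0.17619577, -0.45331089]), 'moment': array([-0.00602879, -0.01487569,  0.01705785]), 'grasp_force': 0.0, 'opening': 1.0005691127934668}
```

View pics/side0.png

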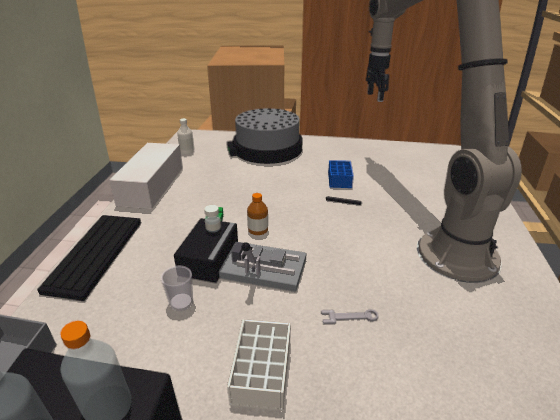

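View pics/top0.png

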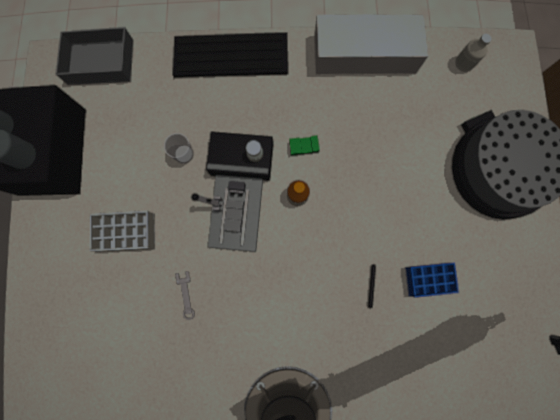

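The top view shows the dock at about (236,213) with the black housing at (240,155), the lever with its knob at (195,198) and the grey block in the channel at about (234,212). Candidates for the cartridge are that grey block and the green block at (305,146), which is the decoy. I choose the grey one, and check it in a crop.

```bash
cat > h.py <<'E'
import cv2, numpy as np
from rig import manip, effector, planner, readout, cams, ticket
def rays(n,uv):
    c=cams.calibration(n); q=cv2.undistortPoints(np.float64(uv).reshape(-1,1,2),np.array(c["mtx"]),np.array(c["dist_coeffs"])).reshape(-1,2)
    R=np.array(c["R"]);t=np.array(c["t"])
    return -R.T@t, np.c_[q,np.ones(len(q))]@R
def plane(n,uv,z):
    o,d=rays(n,uv); return o+d*((z-o[2])/d[:,2])[:,None]
def cloud(n,dep):
    v,u=np.mgrid[:420,:560]; o,d=rays(n,np.c_[u.ravel(),v.ravel()])
    P=o+d*dep.reshape(-1,1); return P.reshape(420,560,3)
E
python3 - <<'E'
from h import *
a=cv2.imread("pics/top0.png")[120:260,160:300]; a=cv2.convertScaleAbs(a,alpha=1.5)
b=cv2.imread("pics/side0.png")[190:300,160:320]
A=cv2.resize(a,(400,400),interpolation=cv2.INTER_CUBIC);
# 800 wide montage
A=cv2.resize(a,None,fx=4.2,fy=4.2,interpolation=cv2.INTER_CUBIC)
cv2.imwrite("pics/ctop.png",A)
cv2.imwrite("pics/cside.png",cv2.resize(b,None,fx=5,fy=5,interpolation=cv2.INTER_CUBIC))
C=cloud("top",np.load("pics/top0.npy")); Z=C[...,2]
print((Z[120:260:5,190:285:5]*1000).round().astype(int))
dep=np.load("pics/top0.npy")
roi=np.zeros(Z.shape,bool);roi[120:260,200:280]=1
for lo,hi in((.015,.2),(.062,.085)):
    m=roi&(Z>lo)&(Z<hi)
    n,l,s,ce=cv2.connectedComponentsWithStats(m.astype(np.uint8)); k=1+s[1:,4].argmax()
    X=C[l==k][:,:2].astype(np.float32)
    print(lo,s[k],cv2.minAreaRect(X),cv2.boxPoints(cv2.minAreaRect(X)).round(4).tolist(),np.median(C[l==k][:,2]))
E
```

```text
[[   2   -1    2    3   -1   -1    3    4    2    3    2    3   -2    3
     4    4    0   -1   -2]
 [   1    5    3    0    0    1    1    4    2    2    2    4   -3    1
    -3    3    2    4    4]
 [  -1   -2    1    4   -1    2    1    3    1    2   -3    1   -1    0
     0    3    3   -2   -1]
 [   0    1    4    1   73   70   73   78   71   72   71   73   72   71
    72    3    0    0    5]
 [  -2    0    0    2   73   75   74   71   73   72   74   73   75   73
    75   76   72    6    2]
 [  71   -3    1    3   73   72   72   75   75   74   72   74  137  138
    73   72   71    1   -1]
 [  65    2    2   -1   71   73   71   70   78   73   73   70  138  138
   130   76   71    1    3]
 [  45    0    1    1   73   72   73   76   71   77   70   76  127  130
   109   70   71   -2    2]
 [  10   -2 1071   -2   71   73   70   74   73   71   73   67   85   91
    72   72   71    0    1]
 [   1    1    0    2   74   78   76   73   73   72   73   74   72   74
    77   73   65    1    1]
 [  -2    0    0   72   74   76   75   73   75   75   76   72   74   73
    75   76   46    1    2]

[... 1665 characters left out ...]
2    1
    -1   -2    1    2    0]]
0.015 [ 200  131   74  120 6373] ((0.5823933482170105, 0.1266324818134308), (0.17101161181926727, 0.30729085206985474), 83.91632080078125) [[0.4205999970436096, 0.05790000036358833], [0.7261000275611877, 0.025299999862909317], [0.7441999912261963, 0.19539999961853027], [0.43869999051094055, 0.22789999842643738]] 0.05429401655988997
0.062 [ 205  131   68   46 2350] ((0.6793161630630493, 0.1162736564874649), (0.1710709184408188, 0.11214916408061981), 84.01943969726562) [[0.6146000027656555, 0.03700000047683716], [0.7261999845504761, 0.02539999969303608], [0.7440000176429749, 0.19550000131130219], [0.6324999928474426, 0.20720000565052032]] 0.07275919174718498
```

View pics/ctop.png

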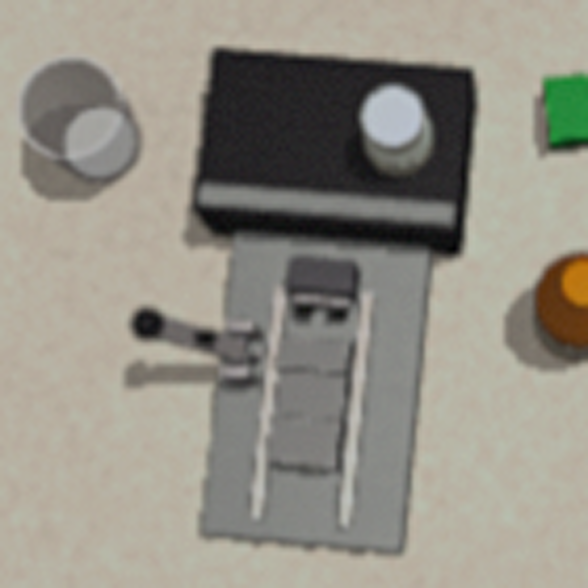

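View pics/cside.png

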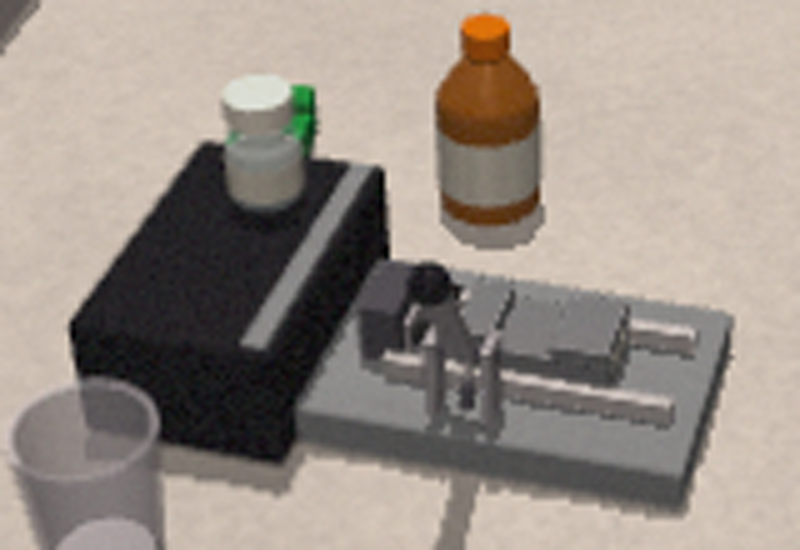

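The crops confirm the choice: the grey block with a crosswise groove lies between the rails, its rear top edge near crop (305,467) (full image about (232.6,231)). The ports are at crop (320,300) and the open lever's knob at crop (147,323). I cross-check the dock pose with those pixels and the IK.

```bash
cat >> h.py <<'E'
YAW=-np.radians(6.0); O=np.array([.5371,.1312,0])
RD=np.array([[np.cos(YAW),-np.sin(YAW),0],[np.sin(YAW),np.cos(YAW),0],[0,0,1]])
W=lambda x,y,z: O+RD@np.array([x,y,z])/1000
D=lambda P: (np.atleast_2d(P)-O)@RD*1000
def force(n=5):
    f=[]
    for _ in range(n): f.append(readout.sense()["ft_force"]); manip.sleep(.02)
    return RD.T@np.mean(f,0)
E
python3 - <<'E'
from h import *
def t(name,uv,z): print(name,D(plane("top",[[u/4.2+160-.4,v/4.2+120-.4] for u,v in uv],z)).round(1).tolist())
t("plate corners",[(203,535),(405,552)],.025)
t("rail ends",[(258,518),(345,523)],.037)
t("rail tops front",[(279,293),(367,295)],.037)
t("rear top edge cart",[(270,462),(341,470)],.055)
t("knob",[(147,323)],.136)
t("groove edges",[(320,370),(310,416)],.055)
s=[[160+431/5-.4,190+284/5-.4]]; print("knob side",D(plane("side",s,.136)).round(1))
print("rails side view ends",D(plane("side",[[160+690/5,190+333/5],[160+672/5,190+403/5]],.037)).round(1))
for y in (YAW,YAW+np.pi,YAW-np.pi/2,YAW+np.pi/2):
  for p in (W(-120,0,150),W(-45,0,34),W(5,150,140),W(5,0,115)):
    q=planner.inverse_kinematics(p,[np.pi,0,y]); print(round(y,2),None if q is None else np.round(q,2))
E
```

```text
plate corners [[-109.2, 62.4, 25.0], [-108.5, -67.2, 25.0]]
rail ends [[-95.9, 26.5, 37.0], [-94.1, -28.6, 37.0]]
rail tops front [[48.9, 28.5, 37.0], [52.3, -28.1, 37.0]]
rear top edge cart [[-61.4, 19.8, 55.0], [-62.5, -24.8, 55.0]]
knob [[6.4, 87.4, 136.0]]
groove edges [[-1.2, -5.4, 55.0], [-30.6, -2.1, 55.0]]
knob side [[  4.5  88.7 136. ]]
rails side view ends [[-95.  -24.2  37. ]
 [-97.3  31.   37. ]]
-0.1 [ 0.4   0.18 -0.9   2.09  0.18  0.95 -2.28]
-0.1 [ 0.11  0.45 -0.57  2.03  0.35  0.75 -2.34]
-0.1 [ 0.1   0.57 -0.87  1.68  0.47  1.12 -2.59]
-0.1 [ 0.22  0.42 -0.67  1.87  0.31  0.96 -2.26]
3.04 [ 0.51  0.21 -1.04  2.08  0.23  0.96  0.82]
3.04 [ 0.46  0.61 -1.03  2.03  0.68  0.89  0.52]
3.04 [ 0.2   0.64 -1.06  1.68  0.6   1.18  0.46]
3.04 [ 0.45  0.52 -0.98  1.86  0.5   1.03  0.72]
-1.68 [ 0.6   0.25 -1.15  2.08  0.28  0.97  2.34]
-1.68 [ 0.54  0.69 -1.16  2.03  0.78  0.97  2.  ]
-1.68 [ 0.25  0.7  -1.16  1.68  0.67  1.22  1.97]
-1.68 [ 0.55  0.61 -1.16  1.86  0.63  1.1   2.19]
1.47 [ 0.48  0.2  -0.99  2.09  0.21  0.95 -0.73]
1.47 [ 0.4   0.57 -0.94  2.03  0.61  0.86 -1.  ]
1.47 [ 0.18  0.62 -1.01  1.68  0.57  1.16 -1.09]
1.47 [ 0.36  0.47 -0.86  1.87  0.42  1.   -0.79]
```

```bash
python3 - <<'E'
from h import *
effector.move_gripper(0.0)
ori=[np.pi,0,YAW+np.pi]
manip.move_to(W(-110,0,200),ori)
manip.line_to(W(-110,0,36),feed=.12,ori=ori)
manip.sleep(.3)
s=readout.sense(); print(s["clock"],D(s["tool_pos"]).round(1),s["tool_rot"]); f0=force(); np.save("f0.npy",f0); print(f0)
r=manip.line_to(W(-40,0,36),feed=.02,until_force=8)
s=readout.sense(); print(r,s["clock"],D(s["tool_pos"]).round(2),force()-f0)
E
```

```text
5.4333 [[-109.8    0.    36.3]] [3.14153656e+00 6.03081756e-04 3.03674805e+00]
[ 0.06050933  0.05460355 -0.16677236]
True 7.9083 [[-57.42  -0.21  35.44]] [-0.22486214  0.25025173 -0.64084019]
```

```bash
python3 - <<'E'
from h import *
f0=np.load("f0.npy"); x0=D(readout.sense()["tool_pos"])[0,0]; x=x0
for i in range(24):
    x+=.5; manip.line_to(W(x,0,36),feed=.01,until_force=9)
    f=force(3)-f0; s=readout.sense(); print(round(x,2),D(s["tool_pos"]).round(2)[0],f.round(1),round(s["clock"],2))
    if f[0]<-11: break
E
```

```text
-57.27 [-57.34  -0.06  35.94] [-0.3  0.   0.3] 8.35
-56.77 [-57.31  -0.08  35.93] [-2.3 -0.9  1.7] 8.65
-56.27 [-57.29  -0.08  35.89] [-5.7 -1.2  4.4] 8.95
-55.77 [-57.19  -0.06  35.85] [-5.8 -0.3  4.8] 9.25
-55.27 [-57.08  -0.11  35.81] [-7.1 -0.5  5.3] 9.55
-54.77 [-57.03  -0.09  35.76] [-7.8 -0.6  6.6] 9.85
-54.27 [-56.95  -0.11  35.68] [-8.7 -0.6  7.2] 10.15
-53.77 [-56.87  -0.09  35.64] [-9.4 -0.5  7.6] 10.45
-53.27 [-56.83  -0.08  35.62] [-10.6  -0.8   8.1] 10.75
-52.77 [-56.76  -0.07  35.53] [-11.7  -0.4   8.7] 11.05
```

```bash
python3 - <<'E'
from h import *
p,_=cams.capture("top"); q,_=cams.capture("side"); cv2.imwrite("pics/t1.png",p);cv2.imwrite("pics/s1.png",q)
a=cv2.convertScaleAbs(p[160:250,190:280],alpha=1.6); b=q[200:290,210:310]
cv2.imwrite("pics/m1.png",np.hstack([cv2.resize(a,(400,400),interpolation=3),cv2.resize(b,(400,400),interpolation=3)]))
E
```

```text
(no output)
```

View pics/m1.png

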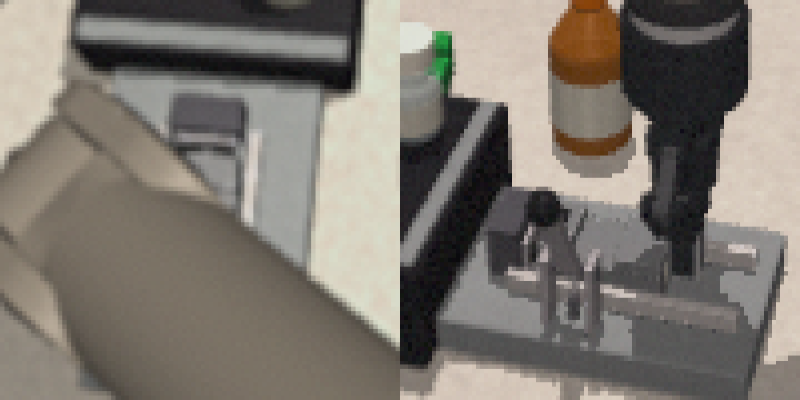

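```bash
python3 - <<'E'
from h import *
f0=np.load("f0.npy"); x=-52.77; z=36.
for i in range(24):
    f=force(3)-f0; s=readout.sense(); print(round(x,2),z,D(s["tool_pos"]).round(2)[0],f.round(1),round(s["clock"],2))
    if f[0]<-12.6 and f[2]<2: break
    if np.linalg.norm(f)>17: break
    if f[2]>1: z+=.6
    else: x+=.4
    manip.line_to(W(x,0,z),feed=.01)
np.save("cmd.npy",[x,z])
E
```

```text
-52.77 36.0 [-56.76  -0.07  35.53] [-11.2  -0.9   8.6] 11.2
-52.77 36.6 [-56.37  -0.25  35.59] [-9.  -0.   2.9] 11.5
-52.77 37.2 [-56.28  -0.3   35.96] [-8.1  0.4  0.5] 11.8
-52.37 37.2 [-56.23  -0.3   35.87] [-8.4 -0.1  0.2] 12.1
-51.97 37.2 [-56.2   -0.34  35.77] [-9.1  0.4  0.7] 12.4
-51.57 37.2 [-56.15  -0.33  35.69] [-9.3  0.1  0.7] 12.7
-51.17 37.2 [-56.14  -0.37  35.63] [-10.6   0.3   1.3] 13.0
-51.17 37.800000000000004 [-55.92  -0.35  36.23] [-9.3  0.6  0.3] 13.3
-50.77 37.800000000000004 [-55.91  -0.4   36.12] [-10.6   0.6   0.7] 13.6
-50.37 37.800000000000004 [-55.86  -0.42  36.03] [-11.3   0.9   1.3] 13.9
-50.37 38.400000000000006 [-55.79  -0.44  36.59] [-10.3   1.    0.1] 14.2
-49.97 38.400000000000006 [-55.72  -0.46  36.52] [-11.    0.2   0.8] 14.5
-49.57 38.400000000000006 [-55.62  -0.45  36.46] [-11.3   0.8  -0.1] 14.8
-49.17 38.400000000000006 [-55.58  -0.48  36.37] [-12.4   0.7  -0.2] 15.1
-48.77 38.400000000000006 [-55.51  -0.45  36.29] [-13.4   0.7   1.2] 15.4
```

```bash
python3 - <<'E'
from h import *
f0=np.load("f0.npy"); x,z=np.load("cmd.npy")
for i in range(4):
    manip.sleep(.12); f=force(4)-f0; print(f.round(1),D(readout.sense()["tool_pos"]).round(2)[0])
manip.line_to(W(-70,0,z),feed=.03)
print(force()-f0, D(readout.sense()["tool_pos"]).round(1))
manip.line_to(W(-85,0,z),feed=.08)
manip.line_to(W(-85,0,200),feed=.2)
manip.sleep(.1)
p,_=cams.capture("top"); q,_=cams.capture("side"); cv2.imwrite("pics/t2.png",p);cv2.imwrite("pics/s2.png",q)
b=q[190:290,200:310]
cv2.imwrite("pics/m2.png",cv2.resize(b,None,fx=6,fy=6,interpolation=3))
print(readout.sense()["clock"])
E
```

```text
[-13.2   0.8   1.2] [-55.55  -0.45  36.29]
[-12.9   0.7   1.1] [-55.51  -0.49  36.29]
[-13.    0.7   0.9] [-55.53  -0.45  36.29]
[-13.1   1.3   0.8] [-55.56  -0.45  36.27]
[ 0.09294708 -0.06619298  0.1593172 ] [[-69.6   0.   38.5]]
18.5667
```

View pics/m2.png

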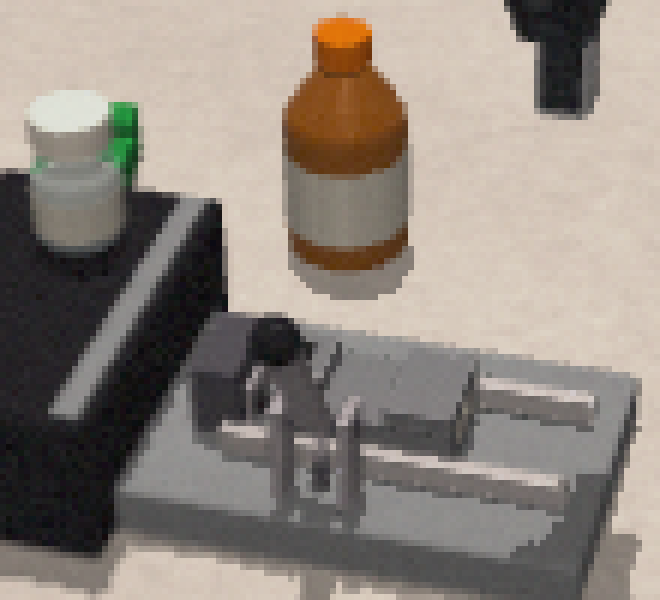

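The cartridge sits flat at the ports (front at crop (255,385), rear at (465,420)). The lever is still open, its knob at (277,340). The 13 N hold is done, so I throw the clamp next.

```bash
python3 - <<'E'
from h import *
ori=[np.pi,0,YAW+np.pi/2]
manip.move_to(W(5,135,200),ori)
manip.line_to(W(5,122,126),feed=.15,ori=ori); manip.sleep(.2)
f0=force(); ok=True
for th in np.linspace(0,1.56,17):
    ph=np.radians(30)-th; lead=2.5
    y=45+85*np.sin(ph)+21-lead; z=62+85*np.cos(ph)-(10-5*th/1.5)
    r=manip.line_to(W(5,y,z),feed=.05,until_force=14)
    f=force(2)-f0; s=readout.sense(); print(round(th,2),r,D(s["tool_pos"]).round(1)[0],np.round([y,z],1),f.round(1),round(s["clock"],2))
    if np.linalg.norm(f)>17: break
E
```

```text
0.0 False [  5.  107.5 126.3] [106.  125.6] [-0.2  4.8  1.9] 21.53
0.1 False [  5.  100.4 130.6] [ 98.6 129.7] [-0.5  4.7  3.4] 21.88
0.2 False [  5.2  92.9 134.3] [ 90.9 133.1] [-0.9  4.8  4. ] 22.23
0.29 False [  5.6  84.4 136.7] [ 83.  135.7] [-0.6  5.4  3.9] 22.58
0.39 False [  5.5  75.2 137.8] [ 74.8 137.5] [1.  4.4 2.8] 22.93
0.49 False [  5.1  65.9 138.2] [ 66.6 138.6] [0.9 2.7 2.5] 23.28
0.58 False [  4.9  57.7 138.4] [ 58.3 138.8] [1.  2.9 2. ] 23.63
0.68 False [  4.9  49.4 137.9] [ 50.1 138.2] [1.2 2.2 1.7] 23.98
0.78 False [  4.8  40.9 136.4] [ 41.9 136.8] [0.5 1.8 0.4] 24.33
0.88 False [  4.8  33.  134.2] [ 34.  134.7] [0.4 1.4 1.3] 24.68
0.98 False [  4.8  25.5 131.3] [ 26.4 131.7] [ 0.8  0.7 -0. ] 25.03
1.07 False [  4.8  18.2 127.7] [ 19.2 128.1] [0.4 0.8 0.3] 25.38
1.17 False [  4.8  11.4 123.4] [ 12.3 123.8] [ 0.1  0.2 -0.5] 25.73
1.27 False [  4.8   5.3 118.5] [  5.9 118.8] [0.1 0.7 0. ] 26.07
1.36 False [  4.9  -0.2 113. ] [1.000e-01 1.132e+02] [-0.   0.3  0.6] 26.41
1.46 False [  4.9  -5.4 106.8] [ -5.1 107.1] [ 0.2  0.3 -0.5] 26.75
1.56 False [  4.8  -9.9 100.2] [ -9.6 100.5] [-0.4  0.7  0.8] 27.09
```

Force has dropped away. I look, after clearing the arm.

```bash
python3 - <<'E'
from h import *
manip.line_to(W(0,30,200),feed=.2); manip.line_to(W(-130,-60,260),feed=.25); manip.sleep(.2)
q,_=cams.capture("side"); p,_=cams.capture("top"); b=q[190:290,200:310]
a=cv2.convertScaleAbs(p[150:250,190:280],alpha=1.5)
cv2.imwrite("pics/m3.png",np.hstack([cv2.resize(a,(360,400),interpolation=3),cv2.resize(b,(440,400),interpolation=3)]))
print(readout.sense()["clock"])
E
```

```text
28.9
```

View pics/m3.png

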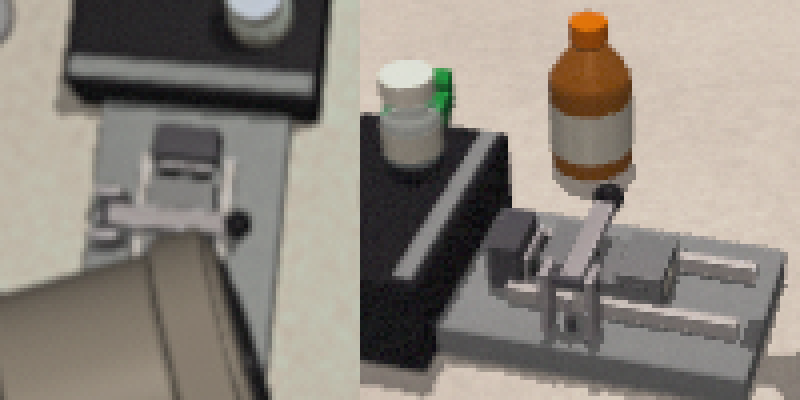

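```bash
python3 - <<'E'
from h import *
o1,d1=rays("top",[[249-.4,205.8]]);o2,d2=rays("side",[[262,239]])
d1=d1[0];d2=d2[0]; A=np.c_[d1,-d2]; k=np.linalg.lstsq(A,o2-o1,rcond=None)[0]
P,Q=o1+k[0]*d1,o2+k[1]*d2; print(D(P).round(1),D(Q).round(1))
C=[]
for _ in range(4):
    C.append(cloud("top",cams.capture("top")[1]))
C=np.median(C,0)[200:212,222:255].reshape(-1,3); c=D(C)
for y in range(30,-50,-8):
    m=(abs(c[:,1]-y)<4)&(abs(c[:,0]-5)<5)&(c[:,2]>35); print(y,m.sum(),np.median(c[m,2]).round(1) if m.any() else None)
E
```

```text
[[  5.4 -39.4  64. ]] [[  4.6 -39.6  63.8]]
30 11 66.1
22 12 66.7
14 10 66.5
6 12 67.6
-2 12 67.6
-10 12 67.6
-18 10 67.5
-26 13 67.7
-34 11 70.8
-42 13 73.3
```

The lever is level: the knob is at z = 64 mm and the bar top at about 67 mm all the way along, so it is fully shut with the foot in the groove.

```bash
python3 -c "
from rig import ticket
print(ticket.hand_in())"
```

```text
the job is handed in; nothing more can be done
None
```

I pushed the cartridge onto the ports and bedded it at about 13 N for over half a second. I then threw the clamp lever fully down into the groove and handed the job in at about 29 s, with the arm clear and nothing else touched.

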